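# Square up and weight a glued sample board

## Task

Build up the sample board in the squaring jig: lay the plywood backing board flat on the jig's bed and the blue facing board on top of it, each pushed home so that its long side is against the long fence and its end is against the short fence. When the stack is square, stand the wood block on the middle of it as a weight, without shifting the boards, let go, and leave the other things on the desk where they are.

Things in the scene. Friction and masses are not known exactly. Their poses are not given: they have to be found in the camera images.
- jig: Squaring jig, fixed to the desk: grey bed 150 (x) x 240 (y) x 8 mm thick with two aluminium fences 16 mm thick, tops 28 mm above the bed. Long fence along the whole far (+x) edge, inner face at x = +59 mm; short fence along the left (+y) edge, inner face at y = +104 mm; near and right sides open. Origin: centre of the bed's underside, on the desk; z up.
- jig_seat (a point): Point on the top face of the jig's bed (8 mm above the desk) below the centre of a board that sits against both fences: 32 mm in front of the long fence and 70 mm right of the short fence. Axes as the jig's: +x towards the long fence, +y towards the short fence.
- backing_board: Bare pale yellow-brown plywood board, 64 mm (x) by 140 mm (y) by 12 mm thick, 0.11 kg, lying loose and flat. Origin: centre of its underside; z up, y along its length.
- facing_board: Board with bright blue faces and pale wood edges, 64 mm (x) by 140 mm (y) by 12 mm thick, 0.11 kg, lying loose and flat. Origin: centre of its underside; z up, y along its length.
- weight_block: Grey-brown weathered wood block, 45 mm (x) by 90 mm (y) by 38 mm high, about 0.35 kg, lying loose and flat. Origin: centre of its underside; z up, y along its length.
- glue_bottle: White glue bottle with a red cap, 46 mm across, 126 mm tall, standing loose behind the jig: bystander. Origin: centre of its underside.
- tape_measure: Yellow and black tape measure, 67 x 83 x 37 mm, loose: bystander. Origin: centre of its underside.
- black_tape: Roll of black tape, 60 mm across, 20 mm high, loose: bystander. Origin: centre of its underside.
- stapler: Grey stapler, 36 x 156 x 56 mm, loose: bystander. Origin: centre of its underside.
- spring_clamp: Orange spring clamp, 57 x 109 x 22 mm, loose: bystander. Origin: centre of its underside.

How it is judged:
By the outcome, as a careful person would: the job done as asked, in the order asked, and still so for the second after the job is handed in, with the robot touching nothing.
It also fails if it takes over 72 s, if anything falls off the work surface, if the arm or the gripper's body presses on something with over 40 N, if the wrist force passes 120 N, or if a joint passes its speed limit or range.

## Robot

A 6-joint arm with a two-finger parallel gripper is mounted at the origin on a cart in front of the work surface, level with it; the furniture and walls round the work are solid. World frame = base frame: x ahead of the robot, y to its left, z up, the work surface at z = 0. Lengths are in m, angles in degrees, forces in N, time in s.
With the tool pointing down it reaches from about 0.25 to 0.725 m from the base axis. Payload 9.7 kg.
Tool frame: the origin (TCP) lies at the very end of the fingers, on their centre line; the grasp point (between the pads) lies 19 mm behind it; z points along the fingers, y is the line along which they close (so a half turn about z gives the same grasp; the last joint's range is limited). The gripper opens to 85 mm and grips with 20 to 120 N. Pads are 22 mm wide; open, the fingers measure 114 mm over their backs; the gripper's body (76 mm by 85 mm) begins 54 mm behind the grasp point. The pads swing forward as they close: fully open they stand 13 mm farther back than shut.
Start: joints at [70.588, 4.979, 10.078, 95.1, 0, 90], TCP at [0.183, 0.519, 0.204] pointing down, gripper open.
Joint ranges: [-179.16, 179.16], [-48.56, 103.87], [-65.8, 70.77], [-126.05, 130.52], [-82.76, 87.17], [-180, 180]. Speed limits (degrees/s): [127.2, 127.2, 147.25, 180, 180, 180].

## Interface

Orientations are given as [roll, pitch, yaw] about the fixed x, y, z axes, in that order (R = Rz(yaw) Ry(pitch) Rx(roll)).
In Python, from workcell import bot gives the robot as it stands.
- The arm moves only by the tool step_arm, never from a script. Its argument "targets" is a list of rows, each a list of 3 entries, a list of its own where there are three numbers: the opening, from 0 (shut) to 1 (fully open), then the shift along the world's x, y, z in mm, then the turn, a rotation vector about the world's x, y, z in rad. In form: [[grip, [tx, ty, tz], [wx, wy, wz]], ...]. A call has 1 to 8 rows; each row is the pose to reach, as a shift and turn from the pose commanded when the call began; what a row does not reach only later rows make up. A row lasts 1/10 s, in which the tool goes at most 50 mm and 8.59 degrees, less where a joint would pass 70% of its speed; a pose out of reach is approached as far as the arm can. A call with a gripper value outside its range is refused whole. The fingers move at their own pace and stop on an object; "force" is the grip in N (left out, the last holds). Time passes only in rows, so rows that repeat a pose let the fingers close. It gives the time, the measured TCP pose, the force, the opening and the grip force at its end, in the units of the state.
- bot.get_obs(): the state, without advancing time (a new reading comes with each control period).
- bot.camera(name): name is "scene" or "side" or "wrist"; returns (picture, depth): 384x512x3 uint8, red, green, blue; 384x512 float32, m along the optical axis (not along the pixel's ray), 0 where there is no reading.
- bot.camera_params(name): a dict with "K" (3x3 intrinsics, pixels), "R" (3x3) and "t" (3): a world point X has camera coordinates R X + t. Camera axes: x right, y down, z forward; pixel columns grow to the right and rows downward; lengths in m; the calibration is good to about 2 mm. A picture is of the moment at which its call begins: read the wrist's pose just before it. camera_params takes no time and is no camera call; for the wrist camera it gives the pose at the moment of the call.
- bot.job_done(): hands the job in; it is judged then, once.
The state is a dict: "time": time; "q": joint angles; "qd": joint speeds; "joint_efforts": joint torques, N m; "ee_pos": TCP position; "tcp_rot": TCP orientation; "wrist_force": force on the tool from outside, world axes, zero at the start; "torque": the same for the moment, N m; "opening": finger opening in m; "grasp_force": force on a finger pad.
Only numpy, scipy, OpenCV 4.12 (cv2) and the standard library are available. Lean on these libraries where they do the work, as an engineer would, in place of code of your own. Each camera call takes 0.05 s, during which the arm holds its last target. There are 200 camera calls.

## Working session

There is one attempt and no reset: what is moved stays moved. The work goes in short steps, Python scripts to look and compute and a tool call to move; the robot and the scene stay as the last step left them, time stands still between calls to the robot, and variables do not carry over. Pictures are saved under pics/ and viewed, at most 11 in all, crops included, and the job is handed in when it is done.

Besides the shell and the picture viewer there is one more tool, called after "Call:" in YAML: its name, and indented under it one key for each argument. step_arm: Moves the arm, as the interface text tells. Its arguments: {"type":"object","properties":{"targets":{"type":"array","items":{"type":"array"}},"force":{"type":"number"}},"required":["targets"]}

```bash
mkdir -p pics
cat > h.py <<'E'
import numpy as np, cv2
from workcell import bot
def pts(name):
    p=bot.camera_params(name); im,d=bot.camera(name)
    K,R,t=[np.array(p[k]) for k in("K","R","t")]
    v,u=np.mgrid[:384,:512]
    c=np.stack([(u-K[0,2])/K[0,0]*d,(v-K[1,2])/K[1,1]*d,d],-1)
    return im,d,(c-t.reshape(3))@R   # world points
def save(n,im): cv2.imwrite(n,im[:,:,::-1])
E
python3 - <<'E'
from h import *
o=bot.get_obs();print(o)
ims=[]
for n in("scene","side"):
    im,d,W=pts(n); np.savez(n,im=im,d=d,W=W); ims.append(im)
    p=bot.camera_params(n);print(n,p["K"],-np.array(p["R"]).T@np.array(p["t"]).reshape(3))
save("pics/a.png",cv2.resize(ims[0],(768,576)));save("pics/b.png",cv2.resize(ims[1],(768,576)))
E
```

```text
{'time': 0.0, 'q': array([7.05876466e+01, 5.01098818e+00, 1.00352440e+01, 9.50998054e+01,
       3.80612352e-04, 8.99990773e+01]), 'qd': array([ 0.00108363, -0.08702029, -0.03657149, -0.00205355,  0.08791249,
       -0.00035445]), 'joint_efforts': array([ 3.31284355e-03, -5.20388532e+01,  4.64803791e+01,  1.64631981e-02,
        7.87276804e-05, -2.84655670e-05]), 'ee_pos': array([0.18271105, 0.51848558, 0.20289124]), 'tcp_rot': array([-1.79924450e+02, -3.81828704e-04,  1.60588569e+02]), 'wrist_force': array([ 0.18335098, -0.25915057, -0.05617498]), 'torque': array([-0.05943196,  0.01541798,  0.03311282]), 'grasp_force': 0.0, 'opening': 0.08526881694403056}
scene [[415.1466952    0.         253.31039915]
 [  0.         415.1466952  192.02206899]
 [  0.           0.           1.        ]] [-0.00964713 -0.69306007  1.0619324 ]
side [[436.23208883   0.         254.3361316 ]
 [  0.         436.23208883 195.50367045]
 [  0.           0.           1.        ]] [-0.25371262 -1.45312276  0.74085148]
```

View pics/a.png

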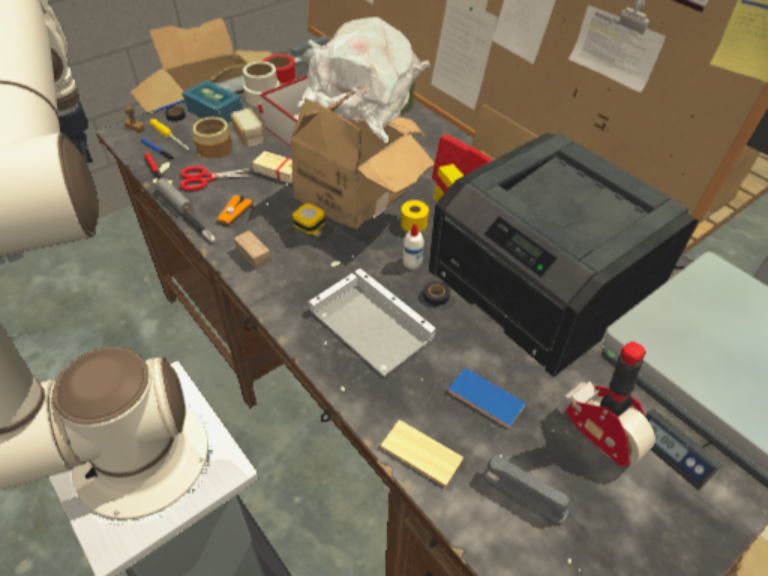

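View pics/b.png

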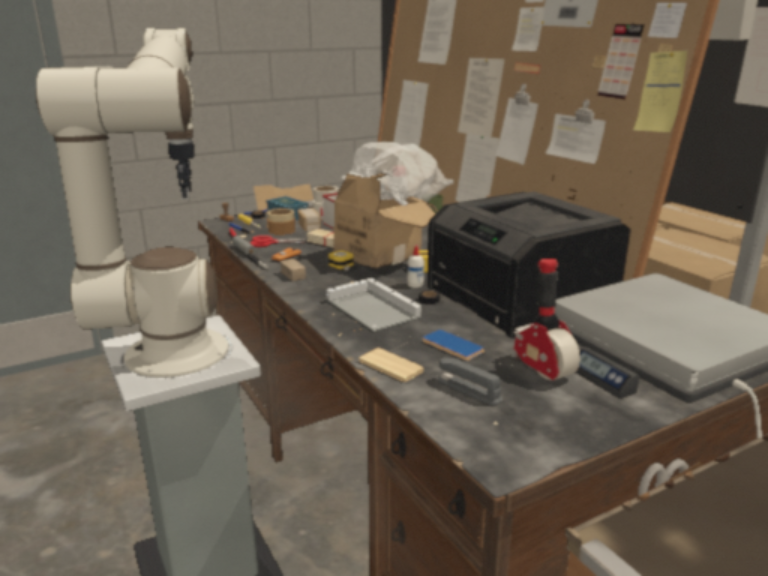

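The scene view (1.5× scale) shows the jig at about (372,322), plywood at (421,452), the blue board at (486,397) and the block at (252,248). The bystanders are clear of the boards. The side view agrees with this.

```bash
cat > m.py <<'E'
from h import *
def rect(W,m,lo,hi):
    m=cv2.morphologyEx(m.astype(np.uint8),cv2.MORPH_OPEN,np.ones((2,2)))
    n,l,s,_=cv2.connectedComponentsWithStats(m); i=1+np.argmax(s[1:,4]); m=l==i
    P=W[m]; 
    z=np.median(P[:,2]); k=(P[:,2]>lo)&(P[:,2]<hi); P=P[k]
    (c,wh,a)=cv2.minAreaRect((P[:,:2]*1000).astype(np.float32))
    b=cv2.boxPoints((c,wh,a)); e=[b[1]-b[0],b[2]-b[1]]; L=max(e,key=np.linalg.norm)
    yaw=(np.degrees(np.arctan2(-L[0],L[1]))+90)%180-90   # long axis from world y
    return np.round(c,1),np.round(sorted(wh),1),round(yaw,1),round(np.median(P[:,2])*1000,1),len(P)
def roi(shape,u0,u1,v0,v1):
    m=np.zeros(shape[:2],bool); m[v0:v1,u0:u1]=1; return m
E
python3 - <<'E'
from m import *
f=np.load("scene.npz");im,W=f["im"],f["W"]
hsv=cv2.cvtColor(im,cv2.COLOR_RGB2HSV); H,S,V=[hsv[...,i].astype(int) for i in range(3)]
z=W[...,2]
print("desk",[np.round(W[v,u]*1000,1) for u,v in((200,230),(300,300),(290,265))])
print("back",rect(W,(H>12)&(H<32)&(S>60)&(V>110)&roi(im.shape,245,320,270,335),.006,.03))
print("blue",rect(W,(H>95)&(H<125)&(S>120)&roi(im.shape,290,360,240,290),.006,.03))
print("block",rect(W,roi(im.shape,150,187,150,182)&(z>.031),.031,.05))
r=roi(im.shape,195,300,170,260)
print("bed",rect(W,r&(z>.004)&(z<.015),.004,.015),"jig",rect(W,r&(z>.004),.004,.05),"fence",rect(W,r&(z>.029),.029,.05))
for n,b in dict(tape=(190,222,130,160),roll=(278,302,185,205),bottle=(265,285,150,182),stapler=(320,382,300,350),clamp=(143,172,128,152)).items():
    print(n,rect(W,roi(im.shape,*b)&(z>.012),.012,.2))
save("pics/c.png",cv2.resize(im[100:350,140:400],None,fx=2.3,fy=2.3,interpolation=cv2.INTER_CUBIC))
E
```

```text
desk [array([372.4,  32.6,  -0.6]), array([ 450.5, -349.2,   12.3]), array([ 510.4, -242.9,    0.9])]
back (array([ 407.3, -318.3]), array([ 66.8, 140. ]), np.float32(17.3), np.float64(11.1), 1089)
blue (array([ 588. , -309.1]), array([ 66.6, 136.8]), np.float32(14.6), np.float64(11.5), 818)
block (array([433.3, 324.2]), array([45.3, 87.1]), np.float32(1.1), np.float64(36.5), 219)
bed (array([519.5, -26.3]), array([140.7, 228.1]), np.float32(5.0), np.float64(7.3), 1886) jig (array([524.7, -20.7]), array([152.8, 236.7]), np.float32(4.3), np.float64(8.3), 2636) fence (array([590.8, -14.9]), array([ 20.7, 235. ]), np.float32(3.7), np.float64(34.7), 300)
tape (array([610.3, 358.3]), array([ 96. , 126.2]), np.float32(18.1), np.float64(33.4), 446)
roll (array([697.4, -44.5]), array([54.1, 69.7]), np.float32(-68.0), np.float64(18.9), 168)
bottle (array([751.7, 103. ]), array([ 42.4, 140.6]), np.float32(-43.3), np.float64(64.2), 280)
stapler (array([ 497.5, -491.4]), array([ 28.6, 145.1]), np.float32(16.9), np.float64(53.0), 741)
clamp (array([476.7, 486.2]), array([45.1, 96. ]), np.float32(-57.1), np.float64(15.6), 123)
```

View pics/c.png

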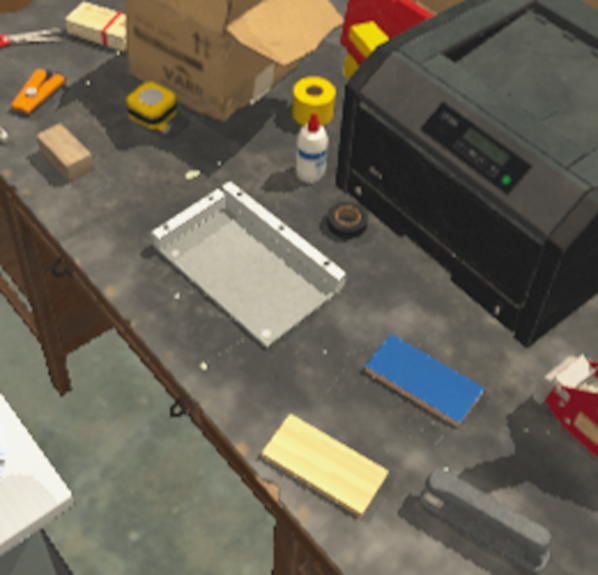

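The crop confirms the jig is yawed slightly (about 4°). The plywood is at crop (325,465), blue at (425,380), block at (65,150), and the fences are on the far and left sides. I'm moving towards the plywood.

Call:
step_arm:
  targets:
    - [1, [200, -330, 20], [0, 0, -0.6]]
    - [1, [200, -330, 20], [0, 0, -0.6]]
    - [1, [200, -330, 20], [0, 0, -0.6]]
    - [1, [200, -330, 20], [0, 0, -0.6]]
    - [1, [200, -330, 20], [0, 0, -0.6]]
    - [1, [200, -330, 20], [0, 0, -0.6]]
    - [1, [200, -330, 20], [0, 0, -0.6]]
    - [1, [200, -330, 20], [0, 0, -0.6]]

```text
time: 0.9
ee_pos: [0.3836, 0.1863, 0.2237]
tcp_rot: [180.0, 0.0, 126.1]
wrist_force: [0.6, 0.8, -0.4]
opening: 0.0853
grasp_force: 0.0
```

Call:
step_arm:
  targets:
    - [1, [20, -370, 0], [0, 0, -0.33]]
    - [1, [20, -370, 0], [0, 0, -0.33]]
    - [1, [20, -370, 0], [0, 0, -0.33]]
    - [1, [20, -370, 0], [0, 0, -0.33]]
    - [1, [20, -370, 0], [0, 0, -0.33]]
    - [1, [20, -370, 0], [0, 0, -0.33]]
    - [1, [20, -370, 0], [0, 0, -0.33]]
    - [1, [20, -370, 0], [0, 0, -0.33]]

```text
time: 1.7
ee_pos: [0.4022, -0.1847, 0.2229]
tcp_rot: [-179.9, -0.0, 107.1]
wrist_force: [-0.4, 1.2, 0.5]
opening: 0.0859
grasp_force: 0.0
```

```bash
cat > w.py <<'E'
from m import *
import sys
im,d,W=pts("wrist"); np.savez("wrist",im=im,d=d,W=W)
hsv=cv2.cvtColor(im,cv2.COLOR_RGB2HSV); H,S,V=[hsv[...,i].astype(int) for i in range(3)]; z=W[...,2]
o=bot.get_obs(); print(o["ee_pos"],o["tcp_rot"])
for n,m,lo,hi in(("ply",(H>12)&(H<32)&(S>60)&(V>110),.006,.04),("blue",(H>95)&(H<125)&(S>120),.006,.045),("low",(z>.004)&(z<.014)&(S<50),.004,.014),("high",(z>.028)&(z<.045)&(S<60),.028,.045)):
    try: print(n,rect(W,m&(d>0),lo,hi))
    except Exception as e: print(n,"none")
if len(sys.argv)>1: save(sys.argv[1],im)
E
python3 w.py pics/d.png
```

```text
[ 0.40244567 -0.18564326  0.22265612] [-1.79922508e+02  1.45174918e-02  1.07095676e+02]
ply (array([ 406.5, -316.1]), array([ 63.9, 140.3]), np.float32(17.6), np.float64(12.2), 3330)
blue (array([ 587.5, -308.2]), array([ 62.7, 136.8]), np.float32(14.1), np.float64(12.3), 1362)
low (array([518. , -27.8]), array([135. , 216.9]), np.float32(4.5), np.float64(8.3), 17097)
high (array([591.4, -25.3]), array([ 17.7, 210.2]), np.float32(4.3), np.float64(36.1), 2702)
```

View pics/d.png

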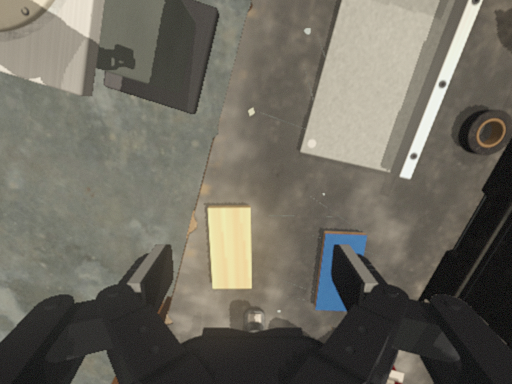

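The wrist view shows the plywood at (230,247), blue at (340,270), the bed's right end at about (345,160), the long fence running from (410,175) to (475,0), and the fingertips at about (165,255) and (335,255). Next I'll check the tip height from depth and move over the plywood.

Run:
```python
from h import *
W=np.load("wrist.npz")["W"]; 
for a,b in((140,178),(325,365)):
    P=W[235:290,a:b].reshape(-1,3); P=P[P[:,2]>.1]; print(np.percentile(P[:,2],[1,5,25]),P[P[:,2]<np.percentile(P[:,2],10)].mean(0))
```

```text
[0.26481645 0.26790836 0.27456109] [ 0.35951494 -0.19595104  0.26743214]
[0.26512332 0.26760896 0.27439892] [ 0.44206281 -0.17049651  0.26733915]
```

Call:
step_arm:
  targets:
    - [1, [4, -130, -150], [0, 0, 0.005]]
    - [1, [4, -130, -150], [0, 0, 0.005]]
    - [1, [4, -130, -150], [0, 0, 0.005]]
    - [1, [4, -130, -150], [0, 0, 0.005]]
    - [1, [4, -130, -150], [0, 0, 0.005]]

```text
time: 2.25
ee_pos: [0.4041, -0.3121, 0.0677]
tcp_rot: [-179.7, -0.4, 107.4]
wrist_force: [-0.6, 0.9, -0.4]
opening: 0.0851
grasp_force: 0.0
```

```bash
python3 - <<'E'
from h import *
f=np.load("wrist.npz");W=f["W"];d=f["d"]
for v in range(225,300,8): print(v,[ (u,int(W[v,u,2]*1000)) for u in range(335,400,8)])
p=bot.camera_params("wrist");o=bot.get_obs();print(o["ee_pos"],-np.array(p["R"]).T@np.array(p["t"]).reshape(3),p["R"],p["K"])
E
python3 w.py pics/e.png
```

```text
225 [(335, 0), (343, 0), (351, 0), (359, 0), (367, 1), (375, 0), (383, 0), (391, 1), (399, 1)]
233 [(335, 12), (343, 11), (351, 10), (359, 8), (367, 0), (375, 1), (383, 0), (391, 0), (399, 0)]
241 [(335, 12), (343, 13), (351, 11), (359, 11), (367, 0), (375, 0), (383, 0), (391, 0), (399, 0)]
249 [(335, 267), (343, 274), (351, 274), (359, 11), (367, 0), (375, 1), (383, 0), (391, 0), (399, 0)]
257 [(335, 267), (343, 278), (351, 282), (359, 281), (367, 0), (375, 0), (383, 0), (391, 0), (399, 0)]
265 [(335, 269), (343, 280), (351, 289), (359, 289), (367, 281), (375, -1), (383, 0), (391, 0), (399, 1)]
273 [(335, 269), (343, 281), (351, 290), (359, 294), (367, 294), (375, 289), (383, 0), (391, 0), (399, 0)]
281 [(335, 272), (343, 281), (351, 292), (359, 299), (367, 300), (375, 300), (383, 294), (391, 0), (399, 0)]
289 [(335, 13), (343, 283), (351, 292), (359, 300), (367, 302), (375, 307), (383, 307), (391, 308), (399, 306)]
297 [(335, 12), (343, 285), (351, 293), (359, 301), (367, 311), (375, 311), (383, 311), (391, 311), (399, 310)]
[ 0.40411958 -0.31205267  0.06768069] [ 0.38186607 -0.24208777  0.23880755] [[ 0.95431716  0.29875332 -0.00502123]
 [ 0.28767991 -0.91414448  0.28562238]
 [ 0.0807405  -0.27401885 -0.95832909]] [[271.06229638   0.         252.00335693]
 [  0.         271.06229638 196.81172141]
 [  0.           0.           1.        ]]
[ 0.40499056 -0.31120116  0.07059484] [-179.81650317   -0.2663693   107.46044868]
ply (array([ 406.4, -316.6]), array([ 64.1, 139.9]), np.float32(17.7), np.float64(12.3), 10887)
blue (array([ 585.2, -298.1]), array([ 64.7, 120.9]), np.float32(14.6), np.float64(12.4), 7903)
low (array([ 505.5, -125.1]), array([26.9, 97.4]), np.float32(-85.0), np.float64(8.2), 3638)
high none
```

View pics/e.png

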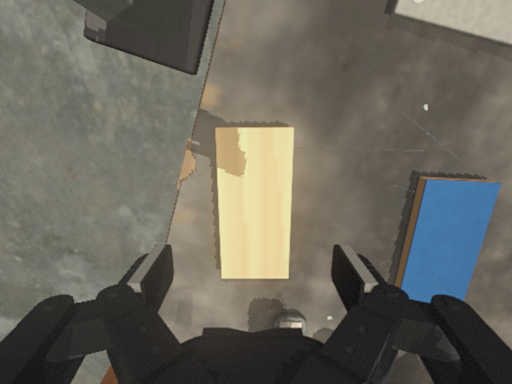

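The plywood is centred at (255,203) between the open fingers, at yaw 17.6°, so the grasp is aligned. I'm descending and closing.

Call:
step_arm:
  targets:
    - [1, [0, -5, -50], [0, 0, 0]]
    - [1, [0, -5, -66], [0, 0, 0]]
    - [1, [0, -5, -73], [0, 0, 0]]
    - [1, [0, -5, -73], [0, 0, 0]]
    - [0.6, [0, -5, -73], [0, 0, 0]]
    - [0.6, [0, -5, -73], [0, 0, 0]]
    - [0.6, [0, -5, -73], [0, 0, 0]]
    - [0.6, [0, -5, -73], [0, 0, 0]]
  force: 40

```text
time: 3.1
ee_pos: [0.4071, -0.3165, 0.0013]
tcp_rot: [180.0, 0.0, 107.6]
wrist_force: [-0.4, -0.2, 0.1]
opening: 0.0511
grasp_force: 0.0
```

```bash
python3 w.py
python3 - <<'E'
from h import *
W=np.load("wrist.npz")["W"]; P=W[200:,:].reshape(-1,3); o=bot.get_obs(); p=o["ee_pos"]; a=np.radians(17.5)
t=(P-p)@np.array([[np.cos(a),np.sin(a),0],[-np.sin(a),np.cos(a),0],[0,0,1]]).T*1000
for s in(1,-1):
    k=(s*t[:,0]>18)&(s*t[:,0]<60)&(abs(t[:,1])<25)&(t[:,2]>14)
    q=t[k]; print(len(q), q[np.argsort(q[:,2])[:200:40]].round(1))
E
```

```text
[ 0.40699888 -0.31640877  0.00104651] [1.79976674e+02 3.14978131e-02 1.07587747e+02]
ply (array([ 406.3, -316.9]), array([ 64.3, 139.8]), np.float32(17.7), np.float64(12.3), 19846)
blue (array([ 572. , -314.6]), array([ 42.9, 148.7]), np.float32(33.2), np.float64(12.4), 6676)
low none
high (array([ 431.2, -296.9]), array([1.2, 4.8]), np.float32(-73.1), np.float64(41.8), 49)
13876 [[25.   5.  31.1]
 [24.7 -2.8 35.4]
 [28.5 11.1 37.4]
 [29.3 11.1 38.8]
 [37.3  7.2 40.3]]
13920 [[-26.6  -4.1  30.8]
 [-26.2   0.3  35.3]
 [-26.5   0.1  37.2]
 [-29.9  11.2  38.9]
 [-26.5   1.1  40. ]]
```

The depth image shows the tips about 31 mm behind the nominal TCP at this opening, and the fingers closed over the board without touching it. I'll reopen and go lower, checking force.

Call:
step_arm:
  targets:
    - [1, [0, 0, 0], [0, 0, 0]]
    - [1, [0, 0, 0], [0, 0, 0]]
    - [1, [0, 0, -5], [0, 0, 0]]
    - [1, [0, 0, -10], [0, 0, 0]]
    - [1, [0, 0, -15], [0, 0, 0]]
    - [1, [0, 0, -18], [0, 0, 0]]
    - [1, [0, 0, -18], [0, 0, 0]]

```text
time: 3.85
ee_pos: [0.4064, -0.316, -0.0181]
tcp_rot: [-180.0, -0.1, 107.6]
wrist_force: [0.3, -0.3, 0.2]
opening: 0.0852
grasp_force: 0.0
```

Call:
step_arm:
  targets:
    - [1, [0, 0, -5], [0, 0, 0]]
    - [1, [0, 0, -9], [0, 0, 0]]
    - [1, [0, 0, -9], [0, 0, 0]]
    - [0.6, [0, 0, -9], [0, 0, 0]]
    - [0.6, [0, 0, -9], [0, 0, 0]]
    - [0.6, [0, 0, -9], [0, 0, 0]]
    - [0.6, [0, 0, -9], [0, 0, 0]]
  force: 40

```text
time: 4.55
ee_pos: [0.407, -0.3165, -0.0258]
tcp_rot: [180.0, 0.0, 107.6]
wrist_force: [-1.4, 2.1, 5.9]
opening: 0.0625
grasp_force: 44.3
```

Call:
step_arm:
  targets:
    - [0.6, [0, 0, 40], [0, 0, 0]]
    - [0.6, [30, 60, 110], [0, 0, -0.1]]
    - [0.6, [60, 100, 150], [0, 0, -0.23]]
    - [0.6, [60, 100, 150], [0, 0, -0.23]]
    - [0.6, [60, 100, 150], [0, 0, -0.23]]
    - [0.6, [60, 100, 150], [0, 0, -0.23]]

```text
time: 5.15
ee_pos: [0.468, -0.2156, 0.1246]
tcp_rot: [179.9, 0.1, 94.6]
wrist_force: [0.1, -0.7, -1.3]
opening: 0.0624
grasp_force: 44.6
```

```bash
python3 w.py pics/f.png
```

```text
[ 0.46685139 -0.21617382  0.12307769] [-1.79981363e+02  9.52945475e-03  9.44926416e+01]
ply (array([ 568.6, -238.7]), array([ 6.9, 63.7]), np.float32(-69.8), np.float64(9.9), 154)
blue (array([ 587.1, -287.2]), array([53.9, 99.8]), np.float32(15.1), np.float64(12.4), 2292)
low (array([522.7, -86.4]), array([ 98.6, 133.5]), np.float32(-85.5), np.float64(8.3), 16031)
high (array([596.2, -84.9]), array([17.2, 90.4]), np.float32(4.2), np.float64(36.1), 2395)
```

View pics/f.png

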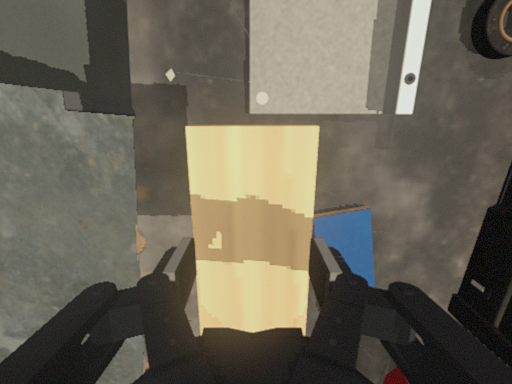

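```bash
cat > hand.py <<'E'
from m import *
f=np.load("wrist.npz");W,im=f["W"],f["im"];z=W[...,2];p=bot.get_obs()["ee_pos"]
hsv=cv2.cvtColor(im,cv2.COLOR_RGB2HSV);H,S=hsv[...,0].astype(int),hsv[...,1]
m=(((H>10)&(H<34)&(S>50))|((H>95)&(H<125)&(S>100)))&(z>p[2]-.0)&(z<p[2]+.06)
zt=np.median(z[m]);P=W[m&(abs(z-zt)<.006)]*1000
A=np.c_[P[:,:2]-p[:2]*1000,np.ones(len(P))];c=np.linalg.lstsq(A,P[:,2],rcond=None)[0]
r=rect(W,m&(abs(z-zt)<.006),0,1);b=r[0]
print("top rel TCP",zt-p[2],"tilt deg",np.degrees(c[:2]),r)
a=np.radians(r[2]);  # far end along +y
ex=P@np.r_[-np.sin(a),np.cos(a),0];print("far end - TCP along:",np.percentile(ex,99.7)-p[:2]@[-np.sin(a),np.cos(a)]*1000)
E
python3 hand.py
```

```text
top rel TCP 0.03959917442034702 tilt deg [ 0.0694019  -0.06394019] (array([ 492.6, -282. ]), array([104.4, 285.1]), np.float32(4.7), np.float64(162.7), 24447)
far end - TCP along: 69.77965107632843
```

The board is gripped level and centred, its top 39.6 mm above the TCP and yaw 4.5°. The jig origin comes out near (524,-15), yaw 4.3°. I'm laying the board on the bed clear of both fences.

Call:
step_arm:
  targets:
    - [0.6, [14, 49, 0], [0, 0, 0]]
    - [0.6, [28, 97, 0], [0, 0, 0]]
    - [0.6, [42, 145, -20], [0, 0, 0]]
    - [0.6, [55, 190, -60], [0, 0, 0]]
    - [0.6, [60, 221, -95], [0, 0, 0]]
    - [0.6, [60, 221, -125], [0, 0, 0]]
    - [0.6, [60, 221, -136], [0, 0, 0]]
    - [0.6, [60, 221, -140], [0, 0, 0]]

```text
time: 6.0
ee_pos: [0.5246, 0.0039, -0.0181]
tcp_rot: [-179.7, -0.0, 94.4]
wrist_force: [-8.3, 5.3, 16.9]
opening: 0.0626
grasp_force: 48.0
```

Call:
step_arm:
  targets:
    - [0.6, [0, 0, -1], [0, 0, 0]]
    - [0.82, [0, 0, -1], [0, 0, 0]]
    - [0.85, [0, 0, -1], [0, 0, 0]]
    - [0.85, [0, 0, 10], [0, 0, 0]]
    - [0.85, [0, 0, 40], [0, 0, 0]]
    - [0.85, [-20, -3, 80], [0, 0, 0]]
    - [1, [-60, -5, 100], [0, 0, 0]]

```text
time: 6.7
ee_pos: [0.4686, -0.0006, 0.0875]
tcp_rot: [179.7, 0.0, 94.4]
wrist_force: [-0.9, 0.1, 0.5]
opening: 0.0842
grasp_force: 0.0
```

```bash
python3 w.py pics/g.png
```

```text
[ 0.46369765 -0.00076494  0.09043863] [1.79744291e+02 3.24258332e-02 9.43980707e+01]
ply (array([524.2,  -2.5]), array([ 67.7, 149.6]), np.float32(4.4), np.float64(20.2), 10484)
blue none
low (array([517.6, -24.9]), array([134.1, 224.4]), np.float32(4.5), np.float64(8.3), 16370)
high (array([588.2,  19. ]), array([ 17.6, 178.8]), np.float32(4.6), np.float64(36.1), 4226)
```

View pics/g.png

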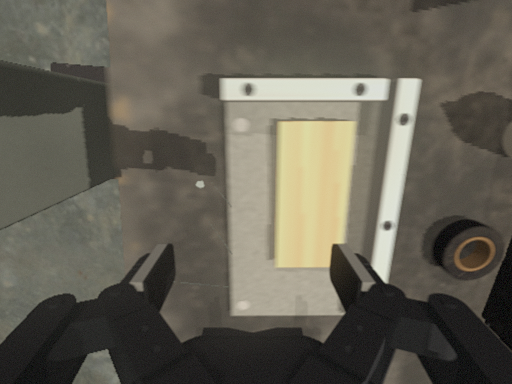

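The plywood lies flat on the bed at about (315,195). The long fence is at (398,180) and the short fence at (305,90), with gaps to both. Next I'll measure the gaps precisely.

```bash
cat > jig.py <<'E'
from m import *
import sys
def go(cam="wrist",col="ply"):
    im,d,W=pts(cam); hsv=cv2.cvtColor(im,cv2.COLOR_RGB2HSV); H,S,V=[hsv[...,i].astype(int) for i in range(3)]; z=W[...,2]
    a=np.radians(4.4); E=np.array([[np.cos(a),np.sin(a)],[-np.sin(a),np.cos(a)]])
    J=(W[...,:2]*1000-[523.8,-15.4])@E.T
    f=(z>.032)&(z<.040)&(S<60)&(V>120)
    x,y=J[...,0],J[...,1]
    L=J[f&(x>45)&(x<90)&(abs(y)<90)]; K=J[f&(y>90)&(y<135)&(abs(x)<50)]
    # inner edges, per bin
    li=[(c,np.percentile(L[abs(L[:,1]-c)<8][:,0],3)) for c in range(-80,90,16) if (abs(L[:,1]-c)<8).sum()>15]
    if len(K): print("short inner y",np.percentile(K[:,1],[2,98]).round(1))
    if len(li)>2: li=np.array(li); s=np.polyfit(li[:,0],li[:,1],1); print("long inner x at0,slope deg",s[1].round(1),np.degrees(s[0]).round(2))
    for n,m in(("ply",(H>12)&(H<32)&(S>60)&(V>110)),("blue",(H>95)&(H<125)&(S>100))):
        m=m&(abs(x)<130)&(abs(y)<160)&(z>.014)
        if m.sum()>200:
            zt=np.percentile(z[m],60); Q=J[m&(abs(z-zt)<.004)]
            (c,wh,_)=r=cv2.minAreaRect(Q.astype(np.float32)); b=cv2.boxPoints(r)
            e=max((b[1]-b[0],b[2]-b[1]),key=np.linalg.norm); print(n,"z",zt.round(4),"centre jig",np.round(c,1),np.round(wh,1),"yaw rel",((np.degrees(np.arctan2(-e[0],e[1]))+90)%180-90).round(2),"x",np.percentile(Q[:,0],[1,99]).round(1),"y",np.percentile(Q[:,1],[1,99]).round(1))
    o=bot.get_obs(); print("tcp jig",((o["ee_pos"][:2]*1000-[523.8,-15.4])@E.T).round(1),o["ee_pos"][2].round(4),o["tcp_rot"][2].round(1))
    return im
im=go(sys.argv[1] if len(sys.argv)>1 else "wrist")
if len(sys.argv)>2: save(sys.argv[2],im)
E
python3 jig.py; python3 jig.py scene
```

```text
short inner y [103.9 119.2]
long inner x at0,slope deg 60.2 -1.64
ply z 0.0204 centre jig [ 3.1 18.1] [ 64.3 139.5] yaw rel 0.21 x [-28.7  34. ] y [-49.2  86.9]
tcp jig [-56.6  19.1] 0.0887 94.4
short inner y [ 99.3 116.9]
long inner x at0,slope deg 58.8 0.43
ply z 0.0201 centre jig [ 3.2 16.4] [ 67.8 141.8] yaw rel 0.7 x [-28.8  35.3] y [-52.7  84.7]
tcp jig [-55.5  19.2] 0.0869 94.4
```

Call:
step_arm:
  targets:
    - [0, [4, 0, -30], [0, 0, 0]]
    - [0, [4, 0, -60], [0, 0, 0]]
    - [0, [4, 0, -72], [0, 0, 0]]
    - [0, [4, 0, -76], [0, 0, 0]]
    - [0, [4, 0, -80], [0, 0, 0]]
    - [0, [4, 0, -83], [0, 0, 0]]
    - [0, [4, 0, -86], [0, 0, 0]]
    - [0, [4, 0, -86], [0, 0, 0]]

```text
time: 7.65
ee_pos: [0.471, -0.0003, -0.0023]
tcp_rot: [180.0, 0.0, 94.4]
wrist_force: [-0.2, -0.4, -0.7]
opening: 0.0002
grasp_force: 0.0
```

```bash
python3 jig.py wrist pics/s.png
python3 - <<'E'
from h import *
W=pts("wrist")[2];p=bot.get_obs()["ee_pos"];P=(W.reshape(-1,3)-p)*1000
k=(np.hypot(P[:,0],P[:,1])<22);q=P[k&(P[:,2]>16)];print(p,bot.get_obs()["wrist_force"],q[np.argsort(q[:,2])[:300:50]].round(1))
E
```

```text
short inner y [103.6 119. ]
long inner x at0,slope deg 59.0 -0.1
ply z 0.0205 centre jig [ 3. 20.] [ 64.7 135.7] yaw rel 0.14 x [-29.  34.] y [-23.1  87.3]
tcp jig [-51.5  19.2] -0.0021 94.4
[ 4.71035173e-01 -2.49995612e-04 -2.01900769e-03] [-0.85616124 -0.0407815  -0.0758511 ] [[ -6.5   9.9  31. ]
 [  8.8   7.   34. ]
 [ -9.5   6.6  35.9]
 [ -4.2  10.7  37.3]
 [-10.4   6.   38.5]
 [ 11.    7.7  39.8]]
```

Call:
step_arm:
  targets:
    - [0, [0, 0, -4], [0, 0, 0]]
    - [0, [0, 0, -6], [0, 0, 0]]
    - [0, [5, 0.4, -6], [0, 0, 0]]
    - [0, [10, 0.8, -6], [0, 0, 0]]
    - [0, [15, 1.2, -6], [0, 0, 0]]
    - [0, [20, 1.5, -6], [0, 0, 0]]
    - [0, [25, 1.9, -6], [0, 0, 0]]
    - [0, [28, 2.1, -6], [0, 0, 0]]

```text
time: 8.55
ee_pos: [0.4993, 0.0019, -0.0084]
tcp_rot: [-180.0, -0.0, 94.4]
wrist_force: [-0.7, -0.5, 0.7]
opening: 0.0
grasp_force: 0.6
```

```bash
python3 jig.py wrist; python3 jig.py scene
```

```text
short inner y [103.5 118.9]
long inner x at0,slope deg 59.1 -0.09
ply z 0.0205 centre jig [14.2 23.1] [129.2  64.8] yaw rel -0.27 x [-16.8  45.6] y [-11.5  87.1]
tcp jig [-22.9  19.1] -0.0084 94.4
short inner y [101.1 118.4]
long inner x at0,slope deg 59.1 0.32
ply z 0.0205 centre jig [16.9  9.8] [129.5  67. ] yaw rel -2.08 x [-16.4  47.5] y [-54.2  69.5]
tcp jig [-23.2  19.1] -0.0085 94.4
```

Call:
step_arm:
  targets:
    - [0, [4, 0.3, 0], [0, 0, 0]]
    - [0, [8, 0.6, 0], [0, 0, 0]]
    - [0, [11, 0.8, 0], [0, 0, 0]]
    - [0, [13, 1, 0], [0, 0, 0]]
    - [0, [14, 1.1, 0], [0, 0, 0]]
    - [0, [14, 1.1, 0], [0, 0, 0]]

```text
time: 9.25
ee_pos: [0.5118, 0.0028, -0.0086]
tcp_rot: [-179.9, 0.0, 94.4]
wrist_force: [-5.3, -1.3, 3.6]
opening: -0.0001
grasp_force: 3.0
```

```bash
python3 jig.py wrist
```

```text
short inner y [103.6 118.8]
long inner x at0,slope deg 60.9 -1.96
ply z 0.0205 centre jig [26.7 23.2] [ 64.6 128.7] yaw rel 0.03 x [-4.5 57.9] y [-10.2  87. ]
tcp jig [-10.6  19.1] -0.0086 94.4
```

Call:
step_arm:
  targets:
    - [0, [-4, 0, 0], [0, 0, 0]]
    - [0, [-6, 0, 40], [0, 0, 0]]
    - [0, [15, -40, 50], [0, 0, 0]]
    - [0, [35, -80, 50], [0, 0, 0]]
    - [0, [44, -97, 40], [0, 0, 0]]
    - [0, [44, -97, 10], [0, 0, 0]]
    - [0, [44, -97, 1], [0, 0, 0]]
    - [0, [44, -97, 1], [0, 0, 0]]

```text
time: 10.1
ee_pos: [0.5554, -0.0937, -0.0089]
tcp_rot: [-179.8, -0.1, 94.4]
wrist_force: [-0.6, 0.1, 0.3]
opening: -0.0004
grasp_force: 0.0
```

Call:
step_arm:
  targets:
    - [0, [-0.4, 5, 0], [0, 0, 0]]
    - [0, [-0.8, 10, 0], [0, 0, 0]]
    - [0, [-1.2, 15, 0], [0, 0, 0]]
    - [0, [-1.5, 20, 0], [0, 0, 0]]
    - [0, [-1.9, 25, 0], [0, 0, 0]]
    - [0, [-2, 27, 0], [0, 0, 0]]
    - [0, [-2, 27, 0], [0, 0, 0]]

```text
time: 10.8
ee_pos: [0.5548, -0.0667, -0.0073]
tcp_rot: [180.0, 0.0, 94.4]
wrist_force: [0.1, 0.6, 0.2]
opening: -0.0001
grasp_force: 0.0
```

```bash
python3 jig.py wrist
```

```text
long inner x at0,slope deg 59.1 -0.08
ply z 0.0205 centre jig [26.9  9.2] [ 64.6 122.6] yaw rel 0.03 x [-4.3 58.1] y [-49.2  69.4]
tcp jig [ 26.9 -53.8] -0.0074 94.4
```

```bash
python3 jig.py wrist pics/i.png; python3 jig.py scene pics/j.png
```

```text
long inner x at0,slope deg 59.1 -0.01
ply z 0.0205 centre jig [26.9  8.9] [123.2  64.5] yaw rel -0.02 x [-4.4 58.1] y [-49.4  69.1]
tcp jig [ 27.  -53.9] -0.0074 94.4
short inner y [101.  117.5]
long inner x at0,slope deg 59.2 0.01
ply z 0.0202 centre jig [27.2 17.4] [143.9  68.2] yaw rel -0.18 x [-5.6 60.7] y [-52.5  85.6]
tcp jig [ 26.9 -54. ] -0.0074 94.4
```

View pics/i.png

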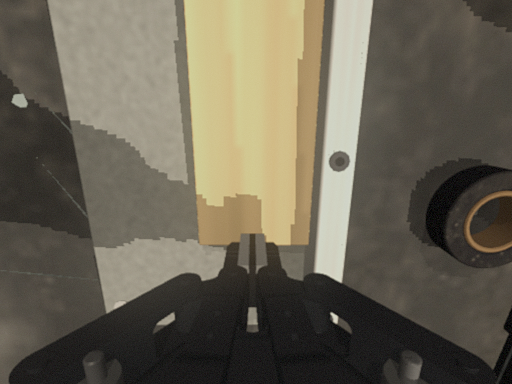

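The wrist view shows the shut tips at about (253,238) overlapping the board end (row 245). They ride just above the board, so they are about 28 mm behind the TCP. I'll back off, go lower and push again.

Call:
step_arm:
  targets:
    - [0, [1, -14, 6], [0, 0, 0]]
    - [0, [1.5, -20, 0], [0, 0, 0]]
    - [0, [1.5, -20, -7], [0, 0, 0]]
    - [0, [1.5, -20, -8], [0, 0, 0]]
    - [0, [1.2, -15, -8], [0, 0, 0]]
    - [0, [0.8, -10, -8], [0, 0, 0]]
    - [0, [0.4, -5, -8], [0, 0, 0]]
    - [0, [0, 0, -8], [0, 0, 0]]

```text
time: 11.75
ee_pos: [0.5548, -0.0664, -0.0153]
tcp_rot: [180.0, 0.0, 94.4]
wrist_force: [-0.6, -0.4, 0.4]
opening: 0.0
grasp_force: 0.2
```

```bash
python3 jig.py wrist; python3 jig.py scene
```

```text
long inner x at0,slope deg 60.2 -2.58
ply z 0.0205 centre jig [26.9 12.7] [111.1  64.5] yaw rel -0.1 x [-4.3 58. ] y [-40.1  67. ]
tcp jig [ 27.  -52.6] -0.0153 94.5
short inner y [100.1 117.6]
long inner x at0,slope deg 59.0 -0.71
ply z 0.0197 centre jig [28.  29.1] [ 68.2 148.1] yaw rel 0.45 x [-5.2 60.1] y [-41.8  97.1]
tcp jig [ 27.1 -53. ] -0.0152 94.5
```

Call:
step_arm:
  targets:
    - [0, [-0.2, 3, 0], [0, 0, 0]]
    - [0, [-0.4, 5, 0], [0, 0, 0]]
    - [0, [-0.5, 6.5, 0], [0, 0, 0]]
    - [0, [-0.6, 7.5, 0], [0, 0, 0]]
    - [0, [-0.6, 7.5, 0], [0, 0, 0]]

```text
time: 12.35
ee_pos: [0.5544, -0.0606, -0.0152]
tcp_rot: [180.0, 0.1, 94.4]
wrist_force: [1.0, -6.6, -0.1]
opening: -0.0001
grasp_force: 3.1
```

```bash
python3 jig.py wrist; python3 jig.py scene
```

```text
long inner x at0,slope deg 60.0 -2.22
ply z 0.0205 centre jig [26.9 18.6] [ 64.3 111. ] yaw rel 0.03 x [-4.3 58. ] y [-34.8  72.8]
tcp jig [ 27.1 -47.4] -0.0152 94.4
short inner y [100.7 118.1]
long inner x at0,slope deg 59.4 -0.05
ply z 0.0204 centre jig [28.1 32.8] [ 67. 144.] yaw rel 0.9 x [-4.2 60.4] y [-36.  102.8]
tcp jig [ 27.1 -47.4] -0.0152 94.4
```

The plywood is home against both fences, with its yaw within 0.1° and about 6 N of contact. Now the blue board.

Call:
step_arm:
  targets:
    - [0, [0.4, -5, 0], [0, 0, 0]]
    - [0, [1, -20, 40], [0, 0, 0]]
    - [1, [10, -65, 75], [0, 0, 0.05]]
    - [1, [15, -110, 90], [0, 0, 0.1]]
    - [1, [22, -155, 95], [0, 0, 0.15]]
    - [1, [28, -200, 95], [0, 0, 0.175]]
    - [1, [33, -245, 95], [0, 0, 0.175]]
    - [1, [33, -249, 95], [0, 0, 0.175]]

```text
time: 13.25
ee_pos: [0.5867, -0.3132, 0.0785]
tcp_rot: [-180.0, 0.0, 104.2]
wrist_force: [-0.8, 0.9, 0.7]
opening: 0.085
grasp_force: 0.0
```

```bash
python3 w.py
python3 - <<'E'
from h import *
W=np.load("wrist.npz")["W"];im=np.load("wrist.npz")["im"]
# nearest obstacles above 15mm around blue
p=bot.get_obs()["ee_pos"];P=W[:230].reshape(-1,3);k=(P[:,2]>.016)&(np.hypot(P[:,0]-.587,P[:,1]+.308)<.11);print(k.sum(),P[k][:3])
E
```

```text
[ 0.58660939 -0.31150415  0.07851869] [-1.79962773e+02 -4.80357968e-02  1.04242358e+02]
ply none
blue (array([ 587.1, -307. ]), array([ 63.7, 139. ]), np.float32(14.4), np.float64(12.4), 10265)
low (array([ 472.8, -424.5]), array([12.6, 28.5]), np.float32(-31.6), np.float64(10.8), 244)
high (array([ 725.7, -264.7]), array([  9.3, 181.6]), np.float32(2.0), np.float64(38.8), 2240)
467 [[ 0.56743589 -0.24136833  0.2491525 ]
 [ 0.56743589 -0.24136833  0.2491525 ]
 [ 0.56743589 -0.24136833  0.2491525 ]]
```

Call:
step_arm:
  targets:
    - [1, [0, 1, -50], [0, 0, 0]]
    - [1, [0, 1, -85], [0, 0, 0]]
    - [1, [0, 1, -98], [0, 0, 0]]
    - [1, [0, 1, -102], [0, 0, 0]]
    - [0.6, [0, 1, -102], [0, 0, 0]]
    - [0.6, [0, 1, -102], [0, 0, 0]]
    - [0.6, [0, 1, -102], [0, 0, 0]]
    - [0.6, [0, 1, -102], [0, 0, 0]]
  force: 40

```text
time: 14.1
ee_pos: [0.589, -0.3085, -0.0188]
tcp_rot: [179.8, 0.2, 104.4]
wrist_force: [-0.8, -0.8, 8.5]
opening: 0.0512
grasp_force: 4.0
```

Call:
step_arm:
  targets:
    - [0.6, [0, 0, 25], [0, 0, 0]]
    - [0.6, [0, 10, 65], [0, 0, -0.05]]
    - [0.6, [-10, 40, 100], [0, 0, -0.1]]
    - [0.6, [-20, 85, 110], [0, 0, -0.174]]
    - [0.6, [-30, 130, 110], [0, 0, -0.174]]
    - [0.6, [-30, 130, 110], [0, 0, -0.174]]

```text
time: 14.7
ee_pos: [0.5573, -0.1737, 0.0907]
tcp_rot: [179.8, 0.0, 94.7]
wrist_force: [0.6, -1.2, 0.4]
opening: 0.0514
grasp_force: 0.0
```

```bash
python3 w.py; python3 hand.py
```

```text
[ 0.5577908  -0.1757198   0.09018392] [1.79803938e+02 6.96682908e-02 9.46478135e+01]
ply (array([552. , -33.2]), array([35.3, 65.5]), np.float32(-86.1), np.float64(20.2), 3935)
blue (array([ 581.2, -285.1]), array([63.9, 93.2]), np.float32(14.2), np.float64(12.4), 4167)
low (array([521.1, -75.2]), array([121.8, 133.5]), np.float32(-85.3), np.float64(8.3), 19189)
high (array([595.5, -74.2]), array([ 16.4, 112.7]), np.float32(4.4), np.float64(36.3), 3308)Traceback (most recent call last):
  File "hand.py", line 7, in <module>
    r=rect(W,m&(abs(z-zt)<.006),0,1);b=r[0]
  File "m.py", line 4, in rect
    n,l,s,_=cv2.connectedComponentsWithStats(m); i=1+np.argmax(s[1:,4]); m=l==i
                                                     ~~~~~~~~~^^^^^^^^^
    return _wrapfunc(a, 'argmax', axis=axis, out=out, **kwds)
    return bound(*args, **kwds)
ValueError: attempt to get argmax of an empty sequence
```

The fingers closed over the top of the blue board, so they were too high. It's still lying in place. I'm going back to grip lower, as with the plywood.

Call:
step_arm:
  targets:
    - [1, [10, -45, -2], [0, 0, 0.1]]
    - [1, [20, -90, -5], [0, 0, 0.174]]
    - [1, [30, -130, -8], [0, 0, 0.174]]
    - [1, [30, -130, -8], [0, 0, 0.174]]
    - [1, [30, -130, -8], [0, 0, 0.174]]

```text
time: 15.25
ee_pos: [0.5871, -0.3093, 0.0795]
tcp_rot: [-180.0, -0.0, 104.3]
wrist_force: [0.1, 0.6, -0.3]
opening: 0.0856
grasp_force: 0.0
```

```bash
python3 w.py
```

```text
[ 0.58712077 -0.308294    0.07982942] [1.79989081e+02 1.45089161e-03 1.04368223e+02]
ply none
blue (array([ 587.1, -306.9]), array([ 63.4, 139.8]), np.float32(14.6), np.float64(12.4), 10038)
low (array([ 472.2, -423.4]), array([11.4, 25.7]), np.float32(-25.7), np.float64(10.4), 204)
high (array([ 726.3, -269.5]), array([  9.4, 162.7]), np.float32(1.9), np.float64(38.5), 2053)
```

Call:
step_arm:
  targets:
    - [1, [0, 0, -50], [0, 0, 0]]
    - [1, [0, 0, -90], [0, 0, 0]]
    - [1, [0, 0, -103], [0, 0, 0]]
    - [1, [0, 0, -107], [0, 0, 0]]
    - [0.6, [0, 0, -107], [0, 0, 0]]
    - [0.6, [0, 0, -107], [0, 0, 0]]
    - [0.6, [0, 0, -107], [0, 0, 0]]
    - [0.6, [0, 0, -107], [0, 0, 0]]
  force: 40

```text
time: 16.1
ee_pos: [0.5888, -0.3082, -0.0242]
tcp_rot: [179.8, 0.2, 104.5]
wrist_force: [-0.7, 2.0, 7.4]
opening: 0.0619
grasp_force: 44.3
```

Call:
step_arm:
  targets:
    - [0.6, [0, 0, 25], [0, 0, 0]]
    - [0.6, [0, 10, 65], [0, 0, -0.05]]
    - [0.6, [-10, 40, 105], [0, 0, -0.1]]
    - [0.6, [-20, 85, 130], [0, 0, -0.174]]
    - [0.6, [-30, 130, 130], [0, 0, -0.174]]
    - [0.6, [-30, 130, 130], [0, 0, -0.174]]

```text
time: 16.7
ee_pos: [0.5573, -0.1736, 0.106]
tcp_rot: [179.8, 0.0, 94.7]
wrist_force: [1.0, -0.9, -1.4]
opening: 0.0617
grasp_force: 44.0
```

```bash
python3 w.py; python3 hand.py
```

```text
[ 0.55770787 -0.17557331  0.10519068] [1.79805345e+02 7.20899940e-02 9.46530918e+01]
ply (array([552.9, -30.5]), array([40.8, 63.7]), np.float32(-85.9), np.float64(20.2), 2319)
blue (array([0., 0.]), array([0., 0.]), np.float32(0.0), np.float64(nan), 0)
low (array([520.9, -72.4]), array([127. , 133.5]), np.float32(-85.2), np.float64(8.3), 14287)
high (array([594.2, -56.3]), array([16.5, 87.5]), np.float32(4.4), np.float64(36.2), 2384)
top rel TCP 0.03737412187301303 tilt deg [-0.01463488  0.08706111] (array([ 578.1, -220. ]), array([ 98.7, 244.6]), np.float32(4.9), np.float64(142.6), 24466)
far end - TCP along: 73.08994720212107
  return _methods._mean(a, axis=axis, dtype=dtype,
  ret = ret.dtype.type(ret / rcount)
```

The blue board is held level, its underside about 25 mm above the TCP. I'm placing it offset on top of the plywood.

Call:
step_arm:
  targets:
    - [0.6, [-8, 48, 0], [0, 0, 0]]
    - [0.6, [-16, 96, -5], [0, 0, 0]]
    - [0.6, [-24, 142, -20], [0, 0, 0]]
    - [0.6, [-29, 178, -40], [0, 0, 0]]
    - [0.6, [-29, 184, -70], [0, 0, 0]]
    - [0.6, [-29, 184, -92], [0, 0, 0]]
    - [0.6, [-29, 184, -100], [0, 0, 0]]
    - [0.6, [-29, 184, -104], [0, 0, 0]]

```text
time: 17.55
ee_pos: [0.5283, 0.0058, -0.0016]
tcp_rot: [-180.0, 0.0, 94.4]
wrist_force: [0.1, -0.2, -0.4]
opening: 0.0619
grasp_force: 44.1
```

```bash
python3 jig.py wrist; python3 -c "
from h import *
o=bot.get_obs();print(o['ee_pos'],o['wrist_force'])"
```

```text
short inner y [103.6 118.8]
long inner x at0,slope deg 65.1 -6.05
ply z 0.0205 centre jig [27.1 33.8] [ 64.2 139.7] yaw rel 0.04 x [-3.4 58.4] y [-30.7 103.1]
blue z 0.0352 centre jig [ 5.  29.3] [ 63.7 126.2] yaw rel 0.17 x [-25.9  35.7] y [-27.5  91.4]
tcp jig [ 6.3 20.8] -0.0015 94.4
[ 0.52850928  0.00578086 -0.00150483] [-0.82501256 -0.4871236  -0.51587829]
```

Call:
step_arm:
  targets:
    - [0.6, [0, 0, -2], [0, 0, 0]]
    - [0.6, [0, 0, -2], [0, 0, 0]]
    - [0.8, [0, 0, -2], [0, 0, 0]]
    - [0.8, [0, 0, -2], [0, 0, 0]]
    - [0.8, [0, 0, 8], [0, 0, 0]]
    - [0.8, [0, 0, 40], [0, 0, 0]]
    - [0.5, [-30, -2, 70], [0, 0, 0]]
    - [0, [-55, -4, 80], [0, 0, 0]]

```text
time: 18.4
ee_pos: [0.4738, 0.0025, 0.0824]
tcp_rot: [179.8, 0.0, 94.5]
wrist_force: [-0.0, 0.5, -0.5]
opening: 0.0399
grasp_force: 0.0
```

```bash
python3 jig.py wrist
```

```text
short inner y [103.9 119.5]
long inner x at0,slope deg 58.8 -0.08
ply z 0.0205 centre jig [25.6 33.3] [ 66.7 139.6] yaw rel 0.01 x [-3.9 58.2] y [-34. 103.]
blue z 0.0326 centre jig [ 4.3 22.2] [ 61.6 138.8] yaw rel 0.21 x [-26.1  33.7] y [-42.2  90.7]
tcp jig [-51.3  21.6] 0.0831 94.5
```

Call:
step_arm:
  targets:
    - [0, [0, 0, -40], [0, 0, 0]]
    - [0, [0, 0, -75], [0, 0, 0]]
    - [0, [0, 0, -90], [0, 0, 0]]
    - [0, [6, 0.5, -90], [0, 0, 0]]
    - [0, [12, 1, -90], [0, 0, 0]]
    - [0, [18, 1.4, -90], [0, 0, 0]]
    - [0, [23, 1.8, -90], [0, 0, 0]]
    - [0, [28, 2.1, -90], [0, 0, 0]]

```text
time: 19.25
ee_pos: [0.5022, 0.0046, -0.0106]
tcp_rot: [179.9, 0.0, 94.5]
wrist_force: [-2.1, -0.1, 1.2]
opening: -0.0003
grasp_force: 0.6
```

```bash
python3 jig.py wrist
```

```text
short inner y [103.6 119.2]
long inner x at0,slope deg 59.6 -0.56
ply z 0.0205 centre jig [26.9 98. ] [64.6 10.9] yaw rel -89.96 x [-5.  58.2] y [ 92.6 103.4]
blue z 0.0326 centre jig [24.4 33.7] [ 64.7 118.1] yaw rel 0.61 x [-7.3 55.4] y [-4.3 92. ]
tcp jig [-19.5  21.6] -0.0108 94.5
```

Call:
step_arm:
  targets:
    - [0, [2, 0.1, 0], [0, 0, 0]]
    - [0, [3, 0.2, 0], [0, 0, 0]]
    - [0, [4, 0.3, 0], [0, 0, 0]]
    - [0, [4, 0.3, 0], [0, 0, 0]]

```text
time: 19.7
ee_pos: [0.5044, 0.005, -0.0115]
tcp_rot: [-179.9, -0.0, 94.5]
wrist_force: [-5.4, 1.7, 3.8]
opening: 0.0001
grasp_force: 2.8
```

```bash
python3 jig.py wrist
```

```text
short inner y [103.5 118.9]
long inner x at0,slope deg 60.7 -1.82
ply z 0.0205 centre jig [26.7 98. ] [64.2 11.1] yaw rel -89.95 x [-4.9 57.8] y [ 92.8 103.5]
blue z 0.0326 centre jig [26.8 34.5] [116.5  64.5] yaw rel -0.09 x [-4.6 57.6] y [-3.2 91.8]
tcp jig [-17.9  21.8] -0.0115 94.5
```

Call:
step_arm:
  targets:
    - [0, [-5, 0, 0], [0, 0, 0]]
    - [0, [-8, 0, 40], [0, 0, 0]]
    - [0, [15, -40, 58], [0, 0, 0]]
    - [0, [38, -80, 58], [0, 0, 0]]
    - [0, [51, -97, 45], [0, 0, 0]]
    - [0, [51, -97, 15], [0, 0, 0]]
    - [0, [51, -97, 0], [0, 0, 0]]
    - [0, [51, -97, 0], [0, 0, 0]]

```text
time: 20.55
ee_pos: [0.5542, -0.0918, -0.0139]
tcp_rot: [-179.8, -0.1, 94.5]
wrist_force: [-0.9, 0.1, 0.1]
opening: -0.0001
grasp_force: 0.0
```

Call:
step_arm:
  targets:
    - [0, [-0.4, 5, 0], [0, 0, 0]]
    - [0, [-0.8, 10, 0], [0, 0, 0]]
    - [0, [-1.2, 15, 0], [0, 0, 0]]
    - [0, [-1.5, 20, 0], [0, 0, 0]]
    - [0, [-1.8, 23, 0], [0, 0, 0]]
    - [0, [-2, 26, 0], [0, 0, 0]]
    - [0, [-2, 26, 0], [0, 0, 0]]

```text
time: 21.25
ee_pos: [0.5542, -0.0657, -0.0113]
tcp_rot: [180.0, -0.0, 94.5]
wrist_force: [0.5, 0.4, 0.3]
opening: 0.0
grasp_force: 0.0
```

```bash
python3 jig.py wrist; python3 jig.py scene
```

```text
long inner x at0,slope deg 59.8 -2.02
blue z 0.0326 centre jig [26.2 12.1] [107.9  63.8] yaw rel -0.32 x [-4.7 56.8] y [-39.6  64.9]
tcp jig [ 26.4 -52.7] -0.0114 94.5
short inner y [100.9 118.6]
blue z 0.0318 centre jig [28.  29.9] [138.6  66. ] yaw rel -0.64 x [-3.2 59.6] y [-33.4  97.2]
tcp jig [ 26.4 -52.8] -0.0115 94.5
```

Edge at about −41. I'll push the remaining 5–6 mm until it seats.

Call:
step_arm:
  targets:
    - [0, [-0.2, 3, 0], [0, 0, 0]]
    - [0, [-0.4, 5, 0], [0, 0, 0]]
    - [0, [-0.5, 6, 0], [0, 0, 0]]
    - [0, [-0.6, 7.2, 0], [0, 0, 0]]
    - [0, [-0.6, 7.2, 0], [0, 0, 0]]

```text
time: 21.85
ee_pos: [0.5537, -0.0607, -0.0114]
tcp_rot: [180.0, 0.2, 94.4]
wrist_force: [1.1, -10.9, -1.4]
opening: 0.0004
grasp_force: 5.2
```

```bash
python3 jig.py wrist; python3 jig.py scene
```

```text
long inner x at0,slope deg 60.6 -3.57
blue z 0.0326 centre jig [26.1 17.2] [107.7  63.8] yaw rel -0.25 x [-4.7 56.9] y [-34.7  69.9]
tcp jig [ 26.4 -47.5] -0.0114 94.4
short inner y [101.1 118.4]
long inner x at0,slope deg 59.6 -0.07
blue z 0.0318 centre jig [27.5 34.4] [137.6  63.7] yaw rel -1.36 x [-2.6 58.6] y [-30.  102.2]
tcp jig [ 26.4 -47.5] -0.0114 94.4
```

Call:
step_arm:
  targets:
    - [0, [0.5, -6, 0], [0, 0, 0]]
    - [0, [0, -8, 40], [0, 0, 0]]
    - [0, [-30, 20, 58], [0, 0, 0]]
    - [0, [-60, 52, 58], [0, 0, 0]]
    - [0, [-66, 62, 40], [0, 0, 0]]
    - [0, [-66, 62, 10], [0, 0, 0]]
    - [0, [-66, 62, 0], [0, 0, 0]]
    - [0, [-62, 62, 0], [0, 0, 0]]

```text
time: 22.75
ee_pos: [0.4903, 0.003, -0.0127]
tcp_rot: [-179.8, -0.0, 94.5]
wrist_force: [0.8, -0.5, 0.1]
opening: -0.0002
grasp_force: 0.0
```

Call:
step_arm:
  targets:
    - [0, [5, 0.4, 0], [0, 0, 0]]
    - [0, [9, 0.7, 0], [0, 0, 0]]
    - [0, [12, 1, 0], [0, 0, 0]]
    - [0, [14, 1.1, 0], [0, 0, 0]]
    - [0, [15, 1.2, 0], [0, 0, 0]]
    - [0, [16, 1.2, 0], [0, 0, 0]]
    - [0, [16, 1.2, 0], [0, 0, 0]]

```text
time: 23.45
ee_pos: [0.5047, 0.0038, -0.0109]
tcp_rot: [-179.7, 0.0, 94.4]
wrist_force: [-20.7, -1.8, 16.2]
opening: -0.0001
grasp_force: 10.2
```

```bash
python3 jig.py wrist pics/k.png
```

```text
short inner y [103.6 118.8]
long inner x at0,slope deg 60.2 -1.34
blue z 0.0326 centre jig [26.6 39. ] [128.9  64.2] yaw rel -0.02 x [-4.7 57.5] y [ -2.9 102.5]
tcp jig [-17.6  20.7] -0.0108 94.4
```

View pics/k.png

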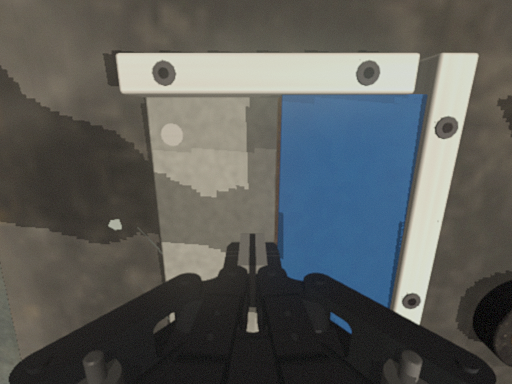

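The blue board sits flush against both fences: its far end is at row 95 along the short fence and its right side is along the long fence (420,95)–(395,300). Now the weight block.

Call:
step_arm:
  targets:
    - [0, [-4, 0, 0], [0, 0, 0]]
    - [0, [-10, 0, 20], [0, 0, 0]]
    - [0.3, [-15, 10, 65], [0, 0, 0]]
    - [1, [-30, 40, 105], [0, 0, 0]]
    - [1, [-40, 85, 125], [0, 0, 0]]
    - [1, [-50, 134, 125], [0, 0, -0.05]]
    - [1, [-60, 183, 125], [0, 0, -0.05]]
    - [1, [-65, 228, 125], [0, 0, -0.05]]

```text
time: 24.3
ee_pos: [0.4423, 0.2344, 0.1147]
tcp_rot: [179.9, -0.1, 91.6]
wrist_force: [0.4, -0.1, 0.1]
opening: 0.0849
grasp_force: 0.0
```

Call:
step_arm:
  targets:
    - [1, [-5, 45, 0], [0, 0, 0]]
    - [1, [-7, 70, 0], [0, 0, 0]]
    - [1, [-7, 70, 0], [0, 0, 0]]

```text
time: 24.6
ee_pos: [0.4353, 0.3053, 0.1136]
tcp_rot: [180.0, -0.0, 91.8]
wrist_force: [0.3, -0.1, 0.5]
opening: 0.0854
grasp_force: 0.0
```

```bash
cat > blk.py <<'E'
from m import *
import sys
im,d,W=pts("wrist");z=W[...,2];x,y=W[...,0],W[...,1]
print(rect(W,(z>.034)&(z<.042)&(abs(x-.433)<.08)&(abs(y-.324)<.1),.034,.042)); o=bot.get_obs();print(o["ee_pos"],o["tcp_rot"])
m=(z>.008)&(z<.15)&(abs(x-.433)<.09)&(abs(y-.324)<.09); m[230:]=0
print(cv2.boundingRect(m.astype(np.uint8)),[x[m].min(),x[m].max(),y[m].min(),y[m].max()])
E
python3 blk.py
```

```text
(array([433.7, 329.9]), array([44. , 89.3]), np.float32(1.2), np.float64(38.3), 4451)
[0.43540717 0.30368124 0.11360734] [-1.79999928e+02 -3.15329709e-04  9.17504032e+01]
(227, 119, 51, 97) [np.float64(0.40987117866502976), np.float64(0.45633262725791623), np.float64(0.2855736383913652), np.float64(0.37567151979449653)]
```

Call:
step_arm:
  targets:
    - [1, [-1.5, 26.5, -20], [0, 0, -0.01]]
    - [1, [-1.5, 26.5, -65], [0, 0, -0.01]]
    - [1, [-1.5, 26.5, -105], [0, 0, -0.01]]
    - [1, [-1.5, 26.5, -123], [0, 0, -0.01]]
    - [0.4, [-1.5, 26.5, -123], [0, 0, -0.01]]
    - [0.4, [-1.5, 26.5, -123], [0, 0, -0.01]]
    - [0.4, [-1.5, 26.5, -123], [0, 0, -0.01]]
    - [0.4, [-1.5, 26.5, -123], [0, 0, -0.01]]
  force: 50

```text
time: 25.45
ee_pos: [0.4354, 0.3293, -0.0071]
tcp_rot: [179.8, -0.1, 91.0]
wrist_force: [0.1, -1.3, 7.0]
opening: 0.0436
grasp_force: 53.4
```

Call:
step_arm:
  targets:
    - [0.4, [0, 0, 0], [0, 0, 0]]
    - [0.4, [0, 0, 0], [0, 0, 0]]

```text
time: 25.65
ee_pos: [0.4354, 0.3292, -0.0071]
tcp_rot: [179.8, -0.1, 91.0]
wrist_force: [-0.7, -2.0, 6.9]
opening: 0.0437
grasp_force: 53.5
```

Call:
step_arm:
  targets:
    - [0.4, [0, 0, 30], [0, 0, 0]]
    - [0.4, [5, -15, 75], [0, 0, 0]]
    - [0.4, [20, -55, 100], [0, 0, 0.06]]
    - [0.4, [36, -100, 105], [0, 0, 0.06]]
    - [0.4, [53, -146, 105], [0, 0, 0.06]]
    - [0.4, [70, -192, 105], [0, 0, 0.06]]
    - [0.4, [87, -238, 105], [0, 0, 0.06]]
    - [0.4, [103, -282, 105], [0, 0, 0.06]]

```text
time: 26.45
ee_pos: [0.5377, 0.0446, 0.0965]
tcp_rot: [179.9, 0.0, 94.5]
wrist_force: [0.9, 0.4, -3.9]
opening: 0.0438
grasp_force: 52.7
```

Call:
step_arm:
  targets:
    - [0.4, [10, -27, -10], [0, 0, 0]]
    - [0.4, [10, -27, -30], [0, 0, 0]]
    - [0.4, [10, -27, -40], [0, 0, 0]]
    - [0.4, [10, -27, -40], [0, 0, 0]]

```text
time: 26.85
ee_pos: [0.546, 0.0199, 0.0543]
tcp_rot: [-179.9, -0.0, 94.5]
wrist_force: [-0.0, 0.5, -3.4]
opening: 0.0435
grasp_force: 52.6
```

```bash
python3 jig.py wrist pics/l.png; python3 jig.py scene
python3 - <<'E'
from m import *
p=bot.get_obs()["ee_pos"];print(p)
im,d,W=pts("wrist");z=W[...,2];hsv=cv2.cvtColor(im,cv2.COLOR_RGB2HSV)
m=(z>.07)&(z<.13)&(hsv[...,1]>35)&(hsv[...,0]<35); m[260:]=0
P=W[m];zt=np.median(P[:,2]);print(zt,rect(W,m&(abs(z-zt)<.004),0,1))
E
```

```text
short inner y [103.9 119. ]
long inner x at0,slope deg 58.7 -0.2
ply z 0.0998 centre jig [23.8 35.2] [45.  89.6] yaw rel 0.32 x [ 2.3 45.4] y [-6.7 79.4]
blue z 0.0326 centre jig [23.7 87.6] [56.1 27.2] yaw rel -87.18 x [ 5.5 46.2] y [75.  99.9]
tcp jig [25.4 33.7] 0.0555 94.5
short inner y [100.7 118. ]
long inner x at0,slope deg 60.1 0.8
ply z 0.1001 centre jig [25. 27.] [44.1 79.7] yaw rel 1.92 x [ 3.9 47.1] y [-12.   56.6]
blue z 0.0318 centre jig [27.6 34.4] [ 63.1 138.6] yaw rel 0.01 x [-2.1 57.3] y [-32.8 100.7]
tcp jig [25.9 33.9] 0.0563 94.5
[0.54706228 0.0203483  0.05626684]
0.10145928793872118 (array([551.2,  52.2]), array([59.4, 84.2]), np.float32(0.4), np.float64(101.5), 7615)
```

View pics/l.png

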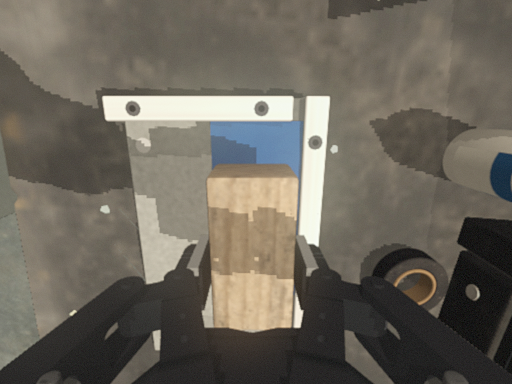

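The block is held square over the stack, its visible face from (210,165) to (297,330). I'll shift it 2 mm in x and lower it gently.

Call:
step_arm:
  targets:
    - [0.4, [2, -1, -8], [0, 0, 0]]
    - [0.4, [2, -1, -16], [0, 0, 0]]
    - [0.4, [2, -1, -22], [0, 0, 0]]
    - [0.4, [2, -1, -24], [0, 0, 0]]
    - [0.4, [2, -1, -24], [0, 0, 0]]
    - [0.4, [2, -1, -24], [0, 0, 0]]

```text
time: 27.6
ee_pos: [0.5492, 0.0187, 0.0317]
tcp_rot: [180.0, 0.0, 94.5]
wrist_force: [0.1, -0.2, -3.1]
opening: 0.0436
grasp_force: 52.7
```

```bash
python3 jig.py wrist
```

```text
short inner y [104.1 119. ]
long inner x at0,slope deg 60.1 -0.21
ply z 0.0772 centre jig [26.7 34.1] [44.6 89.1] yaw rel 0.1 x [ 5.3 48.1] y [-8. 78.]
blue z 0.0326 centre jig [26.5 33.5] [ 63.  138.8] yaw rel 0.06 x [-4.6 56.3] y [-24.  102.4]
tcp jig [28.  32.1] 0.0318 94.5
```

Call:
step_arm:
  targets:
    - [0.4, [0, 0, -2], [0, 0, 0]]
    - [0.4, [0, 0, -4], [0, 0, 0]]
    - [0.4, [0, 0, -5], [0, 0, 0]]
    - [0.4, [0, 0, -5.5], [0, 0, 0]]
    - [0.4, [0, 0, -5.5], [0, 0, 0]]

```text
time: 28.15
ee_pos: [0.549, 0.0187, 0.026]
tcp_rot: [-180.0, 0.0, 94.5]
wrist_force: [-0.8, -0.3, -4.2]
opening: 0.0437
grasp_force: 52.7
```

```bash
python3 jig.py wrist
```

```text
short inner y [103.7 119.1]
long inner x at0,slope deg 61.9 -1.54
ply z 0.0715 centre jig [26.6 34.1] [44.5 89.4] yaw rel 0.29 x [ 5.3 48. ] y [-8.2 78. ]
blue z 0.0326 centre jig [26.5 33.6] [ 63.3 138.9] yaw rel 0.12 x [-4.6 57. ] y [-29.6 102.5]
tcp jig [27.8 32.1] 0.0261 94.5
```

Call:
step_arm:
  targets:
    - [0.4, [0, 0, -0.7], [0, 0, 0]]
    - [0.4, [0, 0, -0.9], [0, 0, 0]]
    - [0.4, [0, 0, -0.9], [0, 0, 0]]

```text
time: 28.5
ee_pos: [0.5491, 0.0187, 0.0251]
tcp_rot: [-180.0, -0.0, 94.5]
wrist_force: [-0.1, -0.3, -3.5]
opening: 0.0439
grasp_force: 52.7
```

Call:
step_arm:
  targets:
    - [0.55, [0, 0, 0], [0, 0, 0]]
    - [0.7, [0, 0, 0], [0, 0, 0]]
    - [0.7, [0, 0, 0], [0, 0, 0]]
    - [0.7, [0, 0, 15], [0, 0, 0]]
    - [0.7, [0, 0, 40], [0, 0, 0]]
    - [0.7, [0, 0, 80], [0, 0, 0]]
    - [0.7, [-40, 0, 110], [0, 0, 0]]
    - [0.7, [-80, 0, 120], [0, 0, 0]]

```text
time: 29.3
ee_pos: [0.4696, 0.0187, 0.1492]
tcp_rot: [179.8, 0.0, 94.5]
wrist_force: [-0.2, -0.2, 1.4]
opening: 0.0596
grasp_force: 0.0
```

```bash
python3 jig.py wrist; python3 jig.py scene; python3 w.py pics/z.png
```

```text
short inner y [103.8 119.3]
long inner x at0,slope deg 60.5 0.51
ply z 0.0703 centre jig [25.4 34. ] [42.7 88.5] yaw rel 0.05 x [ 4.5 42.9] y [-8.4 78. ]
blue z 0.0325 centre jig [24.5 32.7] [138.3  58.9] yaw rel -0.12 x [-4.9 52.9] y [-35.6 101.8]
tcp jig [-56.3  38.6] 0.1506 94.5
short inner y [100.6 117.9]
long inner x at0,slope deg 58.8 -0.6
ply z 0.0689 centre jig [27.  30.8] [92.4 44.6] yaw rel -0.49 x [ 6.4 49. ] y [-12.9  74.4]
tcp jig [-53.9  38.4] 0.1495 94.5
[0.46871469 0.01874488 0.14817727] [1.79741686e+02 1.18766465e-02 9.44742922e+01]
ply (array([582.4, -13. ]), array([29.2, 75.5]), np.float32(-22.4), np.float64(32.6), 38)
blue (array([0., 0.]), array([0., 0.]), np.float32(0.0), np.float64(nan), 0)
low (array([500.9, -26.3]), array([100. , 220.8]), np.float32(4.6), np.float64(8.3), 10303)
high (array([588.7,  12.7]), array([ 17., 191.]), np.float32(4.5), np.float64(36.3), 2040)
  return _methods._mean(a, axis=axis, dtype=dtype,
  ret = ret.dtype.type(ret / rcount)
```

View pics/z.png

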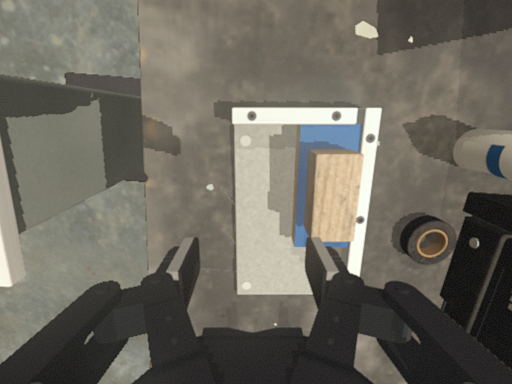

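The block stands on the blue board at (335,195), centred. Both boards are flush at the short fence (row 125) and the long fence, and the gripper is clear. Handing in.

Call:
step_arm:
  targets:
    - [0.7, [-20, 0, 30], [0, 0, 0]]
    - [0.7, [-20, 0, 30], [0, 0, 0]]
    - [0.7, [-20, 0, 30], [0, 0, 0]]

```text
time: 29.75
ee_pos: [0.45, 0.0188, 0.1759]
tcp_rot: [179.9, 0.0, 94.5]
wrist_force: [-0.5, 0.3, -0.0]
opening: 0.0596
grasp_force: 0.0
```

```bash
python3 -c "
from workcell import bot
print(bot.job_done())"
```

```text
the job is handed in; nothing more can be done
None
```

The job is handed in at about 30 s: the plywood and blue boards are stacked against both fences, the wood block stands on the middle of the stack, and the other things were left untouched; my last measurements were good, but no verdict came back.

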